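# Seat the filter collar over its hidden pins and hold it home

## Robot

A 7-joint arm with a two-finger parallel gripper is mounted at the origin on a cart in front of the work surface, level with it; the furniture and walls round the work are solid. World frame = base frame: x ahead of the robot, y to its left, z up, the work surface at z = 0. Lengths are in m, angles in rad, forces in N, time in s.
With the tool pointing down it reaches from about 0.425 to 0.875 m from the base axis. Payload 8.4 kg.
Tool frame: the origin (TCP) lies on the centre line of the jaws, within the pads' length; the fingertips stand 19 mm ahead of it and the grasp point (between the pads) is the TCP; z points along the fingers, y is the line along which they close (so a half turn about z gives the same grasp; the last joint's range is limited). The gripper opens to 87 mm and grips with 3 to 60 N. Pads are 19 mm wide; open, the fingers measure 117 mm over their backs; the gripper's body (75 mm by 190 mm) begins 51 mm behind the grasp point.
Start: joints at [-1.319, 0.333, 0.04, 1.465, -0.013, 1.343, -0.059], TCP at [0.223, 0.61, 0.242] pointing down, gripper open.
Joint ranges: [-2.58, 2.58], [-0.38, 2.09], [-1.3, 1.39], [0.25, 2.4], [-1.5, 4.64], [0.08, 2.09], [-2.65, 2.65]. Speed limits (rad/s): [2.22, 2.22, 2.79, 2.79, 3.14, 3.14, 3.14].

## Interface

Orientations are given as [roll, pitch, yaw] about the fixed x, y, z axes, in that order (R = Rz(yaw) Ry(pitch) Rx(roll)).
In Python, from bench import state, read_camera, get_calibration, finish_job gives the robot as it stands.
- The arm moves only by the shell command python3 -m jog 'ROWS' [FORCE]. ROWS is JSON, a list of rows, each an object with "slide": the shift along the world's x, y, z in units of 40 mm (1.0 is 40 mm), a list of three; "yaw": the turn about the world's z in units of 8 degrees (1.0 is 8 degrees); "claw": the closure, from 0 (fully open) to 1 (shut). A call has 1 to 5 rows; each row shifts and turns the commanded pose from where the row before left it; what a row does not reach is not made up. A row lasts 1/10 s, in which the tool goes at most 50 mm and 8.59 degrees, less where a joint would pass 70% of its speed; a pose out of reach is approached as far as the arm can. A call is refused whole if a number of a shift passes 1 or a number of a turn 1, either way. A call with a gripper value outside its range is refused whole. The fingers move at their own pace and stop on an object; FORCE is the grip in N (left out, the last holds). Time passes only in rows, so rows that do not move let the fingers close. It gives the time, the measured TCP pose, the force, the opening and the grip force at its end, in the units of the state.
- state(): the state, without advancing time (a new reading comes with each control period).
- read_camera(name): name is "scene" or "top" or "wrist"; returns (picture, depth): 420x560x3 uint8, blue, green, red; 420x560 float32, m along the optical axis (not along the pixel's ray), 0 where there is no reading.
- get_calibration(name): a dict with "intrinsics" (3x3 intrinsics, pixels), "T" (4x4, takes a point from camera to world coordinates); the wrist camera has in their place "T_tool_cam" (4x4, takes a point from camera to tool coordinates, whose origin is the TCP and whose axes are the flange's). Camera axes: x right, y up, looking along -z (the intrinsics and any distortion apply to the point x, -y, -z); pixel columns grow to the right and rows downward; lengths in m; the calibration is good to about 2 mm. A picture is of the moment at which its call begins: read the wrist's pose just before it. get_calibration takes no time and is no camera call.
- finish_job(): hands the job in; it is judged then, once.
The state is a dict: "clock": time; "qpos": joint angles; "qvel": joint speeds; "tau": joint torques, N m; "ee_pos": TCP position; "orientation": TCP orientation; "contact_force": force on the tool from outside, world axes, zero at the start; "moment": the same for the moment, N m; "finger_gap": finger opening in m; "gripper_force": force on a finger pad.
Only numpy, scipy, OpenCV 4.12 (cv2) and the standard library are available. Lean on these libraries where they do the work, as an engineer would, in place of code of your own. Each camera call takes 0.05 s, during which the arm holds its last target. There are 200 camera calls.

## Task

The circuit board lies in front of one of the two ports of the grey test stand. Turn the knurled collar on that port until its hidden keyways drop over the pins, then push it down fully home on its seat against the spring, and finish while still holding it pushed home with the gripper. Leave the other collar standing proud on its pins, and leave the circuit board and the loupe where they lie.

Things in the scene. Friction and masses are not known exactly. Their poses are not given: they have to be found in the camera images.
- stand: fixed grey housing, 130 mm deep (x), 250 mm wide (y), its top 24 mm above the worktop; origin at the centre of its underside; x away from the robot, y left, z up. Two upright ports stand on its middle line at y = +75 mm (port 1, left) and y = -75 mm (port 2, right)
- port_1 (a point): left port, centre of its seat: top of a fixed round shoulder 44 mm across, 10 mm above the stand's top, where the collar's lower rim rests when home; z up along the axis. A spigot 26 mm across rises 26 mm from it with three radial pins, 120 degrees apart, tops 14.5 mm above the seat, hidden in the collar
- port_2 (a point): the same point of the right port, which is built alike
- collar_1_centre (a point): knurled metal collar with a glass top, 44 mm across, 32 mm high, 0.08 to 0.17 kg, loose on the left port. Point on its axis, half-way up: 30.5 mm above the port's seat at the start (rim on the pins), 16 mm when home. z up the axis; x, y turn with the collar. Grip across any diameter, fingers at this height or a little higher (at home the stand's top is 26 mm below)
- collar_2_centre (a point): the same point of the like collar on the right port; how far it must turn differs
- collar_1: left collar, origin at the centre of its lower rim. Inside the rim (bore 29 mm) are three hidden keyways 120 degrees apart, out of line at the start. Turned clockwise from above by 25 to 80 degrees they come over the pins (window about 9 degrees either way); the collar can then go down 8.5 mm to the spring follower and 6 mm more to its seat
- collar_2: right collar, alike; origin at the centre of its lower rim
- spring_1 (a joint): spring follower of the left port, a disc under the collar: 0 = up, its top 6 mm above the seat; 0.006 m = level with the seat (collar home). Pushes back with 5 N when first met, 10 N at home, and lifts the collar again when let go
- spring_2 (a joint): spring follower of the right port, alike
- board_centre (a point): green circuit board, 48 x 68 x 12 mm, loose on the worktop about 0.12 m in front (robot side) of one of the ports: the port to work on. The point is its centre
- loupe_centre (a point): black eye loupe, 40 mm across, 27 mm high, loose on the worktop in front of the other port; the point is its centre
Things that resemble listed ones, but are neither listed nor needed, are in the scene too. Several things look just like the part that bears board_centre: the one meant starts nearest to the robot's base.

How it is judged:
By the outcome, as a careful person would: the job done as asked, in the order asked, and still so for the second after the job is handed in, while the arm keeps its last pose, push and grip.
It also fails if it takes over 38 s, if anything falls off the work surface, if the arm or the gripper's body presses on something with over 40 N, if the wrist force passes 120 N, or if a joint passes its speed limit or range.

## Working session

There is one attempt and no reset: what is moved stays moved. The work goes in short steps, Python scripts to look and compute and a shell command to move; the robot and the scene stay as the last step left them, time stands still between calls to the robot, and variables do not carry over. Pictures are saved under pics/ and viewed, at most 10 in all, crops included, and the job is handed in when it is done.

```bash
mkdir -p pics; cat > h.py <<'E'
import numpy as np,cv2
from bench import state,read_camera,get_calibration
from scipy.spatial.transform import Rotation as R
def grab(n):
    s=state(); p,d=read_camera(n); c=get_calibration(n)
    if 'T' in c: T=np.array(c['T'])
    else:
        W=np.eye(4);W[:3,:3]=R.from_euler('xyz',s['orientation']).as_matrix();W[:3,3]=s['ee_pos'];T=W@np.array(c['T_tool_cam'])
    np.savez(f'{n}.npz',p=p,d=d,T=T,K=np.array(c['intrinsics']));return p
def pt(n,u,v,r=2,z=None):
    f=np.load(f'{n}.npz');K,T,d=f['K'],f['T'],f['d']
    w=d[v-r:v+r+1,u-r:u+r+1];w=w[w>0];dd=np.median(w) if len(w) else 0
    ray=np.array([(u-K[0,2])/K[0,0],-(v-K[1,2])/K[1,1],-1])
    a=T[:3,:3]@ray;o=T[:3,3]
    if z is not None: return o+a*(z-o[2])/a[2]
    return o+a*dd
E
python3 - <<'E'
from h import *
for n in('top','scene'):
    cv2.imwrite(f'pics/{n}0.png',grab(n)); print(n,[k for k in get_calibration(n)],np.load(n+'.npz')['T'].round(3))
s=state();print(s['clock'],s['orientation'],s['contact_force'],s['finger_gap'])
E
```

```text
top ['intrinsics', 'T'] [[ 0.027  0.994 -0.106  0.427]
 [-1.     0.025 -0.019 -0.058]
 [-0.016  0.107  0.994  0.977]
 [ 0.     0.     0.     1.   ]]
scene ['intrinsics', 'T'] [[ 0.669  0.386 -0.636 -0.026]
 [-0.744  0.354 -0.567 -0.536]
 [ 0.007  0.852  0.524  0.513]
 [ 0.     0.     0.     1.   ]]
0.1 [-3.14011681e+00  5.67923165e-05  2.79077431e+00] [ 0.95153892  0.23673877 -0.03995004] 0.08731358354835932
```

View pics/top0.png

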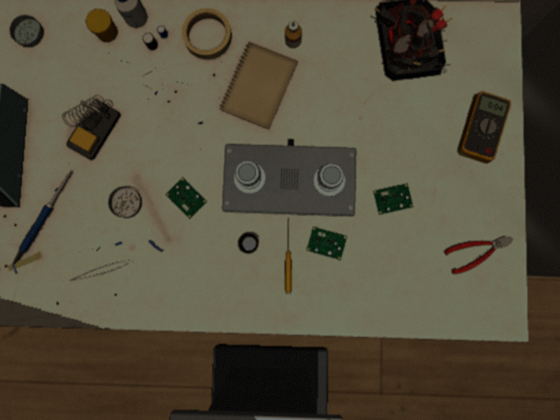

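View pics/scene0.png

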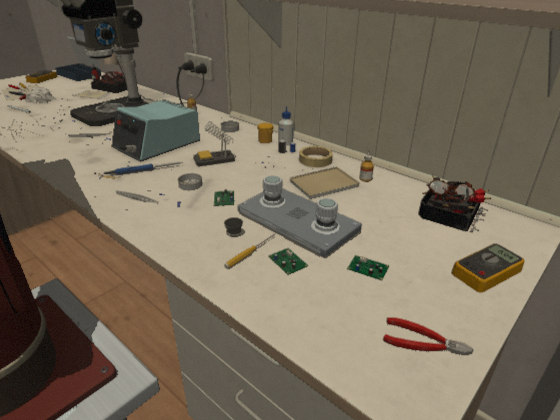

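The top view shows the stand at (290,180), with collars at (247,175) (left) and (330,176) (right). The loupe at (248,242) is in front of the left port. There are green boards at (327,243), (393,198) and (186,197). The scene view agrees: right collar at (327,212), board at (288,261).

```bash
python3 - <<'E'
from h import *
for nm,u,v in [('boardA',327,243),('boardB',393,198),('boardC',186,197),('loupe',248,242),('col1',247,173),('col2',330,174)]: 
    p=pt('top',u,v);print(nm,p.round(3),np.hypot(*p[:2]).round(3))
for nm,u,v in [('boardA',288,261),('col2top',327,205),('col1top',272,183),('screw',255,250)]: print('s',nm,pt('scene',u,v).round(3))
# stand corners in top, plane z=.024
for u,v in [(223,145),(356,148),(355,215),(222,212)]: print(pt('top',u,v,z=.024).round(3))
for n,x,y in(('scene',327,215),('top',330,178)):
    p=np.load(n+'.npz')['p'];c=cv2.resize(p[y-40:y+40,x-50:x+50],None,fx=4,fy=4,interpolation=cv2.INTER_CUBIC)
    globals()['i'+n]=c
cv2.imwrite('pics/crop.png',np.hstack([iscene,itop]))
E
```

```text
boardA [ 0.469 -0.125  0.002] 0.485
boardB [ 0.558 -0.249  0.002] 0.611
boardC [0.55  0.148 0.002] 0.569
loupe [0.466 0.025 0.006] 0.467
col1 [0.586 0.025 0.081] 0.586
col2 [ 0.587 -0.122  0.081] 0.6
s boardA [ 0.467 -0.126  0.004]
s col2top [ 0.578 -0.131  0.082]
s col1top [0.574 0.014 0.081]
s screw [ 0.449 -0.055  0.004]
[0.648 0.077 0.024]
[ 0.648 -0.175  0.024]
[ 0.521 -0.174  0.024]
[0.52  0.074 0.024]
```

View pics/crop.png

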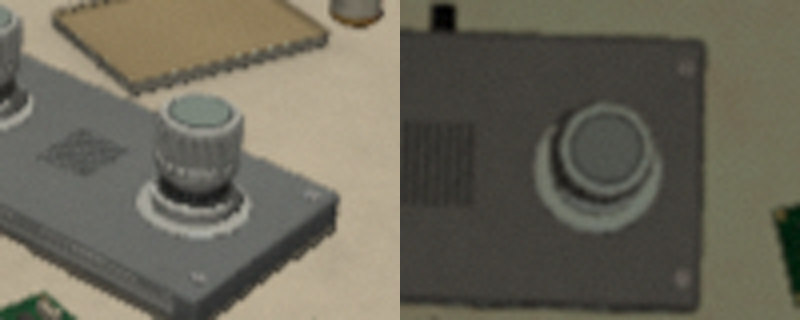

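The job is port 2: board A is nearest the base (0.485 m) and 0.12 m in front of port 2. Collar 2 is at about (0.584, -0.124), with its top at z ≈ 0.081, which matches the expected 0.0805. Next I move over there.

```bash
for i in 1; do python3 -m jog '[{"slide":[0.45,-0.9,0],"yaw":0,"claw":0},{"slide":[0.45,-0.9,0],"yaw":0,"claw":0},{"slide":[0.45,-0.9,0],"yaw":0,"claw":0},{"slide":[0.45,-0.9,0],"yaw":0,"claw":0},{"slide":[0.45,-0.9,0],"yaw":0,"claw":0}]' 20; done
python3 -m jog '[{"slide":[0.45,-0.9,0],"yaw":0,"claw":0},{"slide":[0.45,-0.9,0],"yaw":0,"claw":0},{"slide":[0.45,-0.9,0],"yaw":0,"claw":0},{"slide":[0.45,-0.9,0],"yaw":0,"claw":0},{"slide":[0.45,-0.9,0],"yaw":0,"claw":0}]'
python3 -m jog '[{"slide":[0.45,-0.9,0],"yaw":0,"claw":0},{"slide":[0.45,-0.9,0],"yaw":0,"claw":0},{"slide":[0.45,-0.9,0],"yaw":0,"claw":0},{"slide":[0.45,-0.9,0],"yaw":0,"claw":0},{"slide":[0.45,-0.9,0],"yaw":0,"claw":0}]'
python3 -c "from bench import state;print(state()['qpos'],state()['orientation'])"
```

```text
clock: 0.6
ee_pos: [0.3138, 0.4287, 0.2412]
orientation: [-3.141, -0.0, 2.791]
contact_force: [0.3, -0.6, 0.2]
finger_gap: 0.0872
gripper_force: 0.0
clock: 1.1
ee_pos: [0.4037, 0.2487, 0.2414]
orientation: [-3.141, -0.0, 2.791]
contact_force: [0.7, 0.4, 0.1]
finger_gap: 0.087
gripper_force: 0.0
clock: 1.6
ee_pos: [0.4936, 0.0688, 0.2415]
orientation: [3.141, -0.0, 2.791]
contact_force: [0.3, 0.8, 0.4]
finger_gap: 0.0867
gripper_force: 0.0
[-0.74454146  0.00610982  0.52502423  1.84729954 -0.00335487  1.28904672
  1.00151414] [ 3.14147890e+00 -1.19299961e-04  2.79090289e+00]
```

```bash

python3 -m jog '[{"slide":[0.45,-0.9,0],"yaw":0,"claw":0},{"slide":[0.45,-0.9,0],"yaw":0,"claw":0},{"slide":[0.45,-0.9,-0.2],"yaw":0,"claw":0},{"slide":[0.45,-0.9,-0.4],"yaw":0,"claw":0},{"slide":[0.3,-0.7,-0.4],"yaw":0,"claw":0}]'
python3 - <<'E'
from h import *
cv2.imwrite('pics/w0.png',grab('wrist'));import shutil;shutil.copy('wrist.npz','w0.npz');print(state()['qpos'],state()['ee_pos'])
E
```

```text
clock: 2.1
ee_pos: [0.5781, -0.104, 0.2011]
orientation: [-3.141, 0.001, 2.79]
contact_force: [0.3, 0.4, 0.4]
finger_gap: 0.0869
gripper_force: 0.0
[-0.47174276  0.27203793  0.694744    1.70782346 -0.1793245   1.22930293
  1.48062801] [ 0.5772853  -0.10855688  0.19828961]
```

View pics/w0.png

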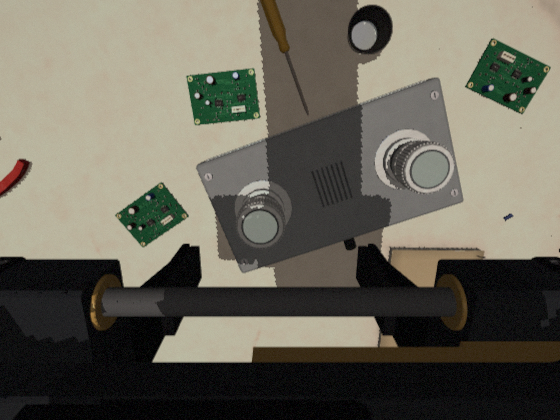

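The wrist view shows collar 2's glass top at (260,226) and collar 1's at (430,169). I triangulate collar 2 from the three views.

```bash
python3 - <<'E'
from h import *
A=np.zeros((3,3));b=np.zeros(3);P=[]
for n,u,v in(('wrist',260,226),('top',331.75,175),('scene',327,203)):
    o=pt(n,u,v,z=.15) if 0 else np.load(n+'.npz')['T'][:3,3]; q=pt(n,u,v,z=.0805)
    a=(q-o)/np.linalg.norm(q-o);M=np.eye(3)-np.outer(a,a);A+=M;b+=M@o
    print(n,q.round(4),pt(n,int(u),int(v)).round(4))
print(np.linalg.solve(A,b).round(4)); print('col1',pt('wrist',430,169).round(4)); print(state()['ee_pos'])
E
```

```text
wrist [ 0.5863 -0.1232  0.0805] [ 0.5864 -0.1232  0.0802]Traceback (most recent call last):
  File "<stdin>", line 4, in <module>
  File "h.py", line 12, in pt
    w=d[v-r:v+r+1,u-r:u+r+1];w=w[w>0];dd=np.median(w) if len(w) else 0
      ~^^^^^^^^^^^^^^^^^^^^^
TypeError: slice indices must be integers or None or have an __index__ method
```

```bash
sed -i 's/    w=d\[/    ui,vi=int(round(u)),int(round(v)); w=d[/; s/d\[v-r:v+r+1,u-r:u+r+1\]/d[vi-r:vi+r+1,ui-r:ui+r+1]/' h.py; python3 - <<'E'
from h import *
A=np.zeros((3,3));b=np.zeros(3)
for n,u,v in(('wrist',260,226),('top',331.75,175),('scene',327,203)):
    o=np.load(n+'.npz')['T'][:3,3]; q=pt(n,u,v,z=.0805)
    a=(q-o)/np.linalg.norm(q-o);M=np.eye(3)-np.outer(a,a);A+=M;b+=M@o
    print(n,q.round(4),pt(n,u,v).round(4))
print(np.linalg.solve(A,b).round(4)); s=state();print(s['ee_pos'],s['contact_force'])
E
```

```text
wrist [ 0.5863 -0.1232  0.0805] [ 0.5864 -0.1232  0.0802]
top [ 0.5856 -0.1257  0.0805] [ 0.5854 -0.1256  0.0814]
scene [ 0.5866 -0.1247  0.0805] [ 0.5835 -0.1268  0.0827]
[ 0.5861 -0.1246  0.0805]
[ 0.5772853  -0.10855688  0.19828961] [-2.98711605 -2.9538516  -2.03310803]
```

All three views agree on (0.586, -0.1246, 0.0805), the collar's top at its starting height. I align and descend.

```bash

python3 -m jog '[{"slide":[0.22,-0.39,-0.3],"yaw":0,"claw":0},{"slide":[0,0,-0.6],"yaw":0,"claw":0},{"slide":[0,0,-0.6],"yaw":0,"claw":0},{"slide":[0,0,-0.4],"yaw":0,"claw":0},{"slide":[0,0,0],"yaw":0,"claw":0}]'
```

```text
clock: 2.65
ee_pos: [0.5847, -0.1167, 0.1233]
orientation: [-3.14, -0.004, 2.791]
contact_force: [-1.0, 1.0, -0.1]
finger_gap: 0.0868
gripper_force: 0.0
```

```bash

python3 -m jog '[{"slide":[0.03,-0.19,-0.5],"yaw":0,"claw":0},{"slide":[0,0,-0.4],"yaw":0,"claw":0},{"slide":[0,0,-0.3],"yaw":0,"claw":0},{"slide":[0,0,-0.18],"yaw":0,"claw":0},{"slide":[0,0,0],"yaw":0,"claw":0}]'
```

```text
clock: 3.15
ee_pos: [0.5869, -0.1243, 0.0695]
orientation: [-3.141, -0.001, 2.791]
contact_force: [0.0, -0.9, 0.8]
finger_gap: 0.0874
gripper_force: 0.0
```

```bash

python3 -m jog '[{"slide":[0,0,-0.04],"yaw":0,"claw":0.4},{"slide":[0,0,0],"yaw":0,"claw":0.6},{"slide":[0,0,0],"yaw":0,"claw":0.8},{"slide":[0,0,0],"yaw":0,"claw":1},{"slide":[0,0,0],"yaw":0,"claw":1}]' 15
python3 -m jog '[{"slide":[0,0,0],"yaw":0,"claw":1},{"slide":[0,0,0],"yaw":0,"claw":1}]' 25
```

```text
clock: 3.65
ee_pos: [0.5875, -0.1248, 0.069]
orientation: [3.141, 0.0, 2.791]
contact_force: [-0.4, -0.3, -0.1]
finger_gap: 0.055
gripper_force: 0.0
clock: 3.85
ee_pos: [0.5874, -0.1248, 0.0688]
orientation: [3.142, 0.0, 2.791]
contact_force: [-0.5, -0.4, 0.6]
finger_gap: 0.0432
gripper_force: 25.0
```

```bash

python3 -m jog '[{"slide":[0,0,-0.05],"yaw":0,"claw":1},{"slide":[0,0,0],"yaw":0,"claw":1}]' 25
python3 -m jog '[{"slide":[0,0,0],"yaw":-0.6,"claw":1},{"slide":[0,0,0],"yaw":-0.6,"claw":1},{"slide":[0,0,0],"yaw":-0.6,"claw":1},{"slide":[0,0,0],"yaw":0,"claw":1}]'
```

```text
clock: 4.05
ee_pos: [0.5877, -0.1249, 0.0681]
orientation: [3.141, 0.0, 2.791]
contact_force: [-5.5, 2.0, 15.3]
finger_gap: 0.0438
gripper_force: 25.0
clock: 4.45
ee_pos: [0.5885, -0.1256, 0.0682]
orientation: [3.141, 0.002, 2.536]
contact_force: [-1.4, -0.4, 11.0]
finger_gap: 0.0438
gripper_force: 25.0
```

```bash

python3 -m jog '[{"slide":[0,0,0],"yaw":-0.6,"claw":1},{"slide":[0,0,0],"yaw":-0.6,"claw":1},{"slide":[0,0,0],"yaw":0,"claw":1}]' 30; python3 -c "from bench import state;print(state()['moment'])"
```

```text
clock: 4.75
ee_pos: [0.588, -0.1261, 0.068]
orientation: [3.141, 0.002, 2.368]
contact_force: [-1.2, -2.2, 10.6]
finger_gap: 0.0439
gripper_force: 30.0
[-0.41497173  0.5663041  -0.08757305]
```

```bash

python3 -m jog '[{"slide":[0,0,0],"yaw":-0.6,"claw":1},{"slide":[0,0,0],"yaw":-0.4,"claw":1},{"slide":[0,0,0],"yaw":0,"claw":1}]'; python3 -c "from bench import state;print(state()['moment'])"
```

```text
clock: 5.05
ee_pos: [0.5879, -0.1253, 0.0673]
orientation: [3.141, 0.001, 2.23]
contact_force: [0.0, 0.2, 4.5]
finger_gap: 0.0434
gripper_force: 30.0
[ 0.08095417  0.06379077 -0.10181788]
```

The force has dropped at about 32° of turn. I go a little further and check for the drop.

```bash

python3 -m jog '[{"slide":[0,0,0],"yaw":-0.5,"claw":1},{"slide":[0,0,-0.03],"yaw":0,"claw":1},{"slide":[0,0,0],"yaw":0,"claw":1}]'; python3 -c "from bench import state;print(state()['moment'])"
```

```text
clock: 5.35
ee_pos: [0.5875, -0.1247, 0.0653]
orientation: [-3.142, 0.0, 2.165]
contact_force: [1.3, -1.0, -1.9]
finger_gap: 0.0437
gripper_force: 30.0
[-0.11620539 -0.33787616 -0.07982579]
```

It's in: z is down 3 mm with no load. Now I lower it to the follower and then to the seat.

```bash

python3 -m jog '[{"slide":[0,0,-0.07],"yaw":-0.2,"claw":1},{"slide":[0,0,-0.05],"yaw":0,"claw":1},{"slide":[0,0,0],"yaw":0,"claw":1}]' 40; python3 -m jog '[{"slide":[0,0,-0.07],"yaw":0,"claw":1},{"slide":[0,0,-0.05],"yaw":0,"claw":1},{"slide":[0,0,0],"yaw":0,"claw":1}]' 40
```

```text
clock: 5.65
ee_pos: [0.5873, -0.1247, 0.0605]
orientation: [-3.141, -0.0, 2.135]
contact_force: [-0.6, 1.0, 2.1]
finger_gap: 0.0435
gripper_force: 40.0
clock: 5.95
ee_pos: [0.5874, -0.1247, 0.0561]
orientation: [3.142, -0.0, 2.135]
contact_force: [-1.4, 2.3, 7.9]
finger_gap: 0.0432
gripper_force: 40.0
```

```bash

python3 -m jog '[{"slide":[0,0,-0.05],"yaw":0,"claw":1},{"slide":[0,0,-0.03],"yaw":0,"claw":1},{"slide":[0,0,0],"yaw":0,"claw":1}]' 45;python3 -m jog '[{"slide":[0,0,-0.04],"yaw":0,"claw":1},{"slide":[0,0,0],"yaw":0,"claw":1},{"slide":[0,0,0],"yaw":0,"claw":1}]' 45
```

```text
clock: 6.25
ee_pos: [0.5874, -0.1248, 0.0544]
orientation: [3.141, -0.001, 2.135]
contact_force: [-9.0, 3.1, 23.1]
finger_gap: 0.0434
gripper_force: 45.0
clock: 6.55
ee_pos: [0.5874, -0.1248, 0.0543]
orientation: [3.14, -0.002, 2.135]
contact_force: [-16.4, 5.5, 41.0]
finger_gap: 0.0433
gripper_force: 45.0
```

It hit a hard stop at z = 0.0543, with 13.9–14.5 mm of travel. I ease the push and check visually that this is the seat.

```bash

python3 -m jog '[{"slide":[-0.01,0,0.035],"yaw":0,"claw":1},{"slide":[0,0,0],"yaw":0,"claw":1}]' 45
python3 - <<'E'
from h import *
a=grab('scene');w=grab('wrist')
c=cv2.resize(a[170:250,275:375],None,fx=4,fy=4,interpolation=cv2.INTER_CUBIC)
d=cv2.resize(w[60:360,90:490],(400,320))
cv2.imwrite('pics/chk.png',np.hstack([c,d]))
E
```

```text
clock: 6.75
ee_pos: [0.5874, -0.1248, 0.0544]
orientation: [3.14, -0.0, 2.135]
contact_force: [-6.6, 2.9, 22.2]
finger_gap: 0.043
gripper_force: 45.0
```

View pics/chk.png

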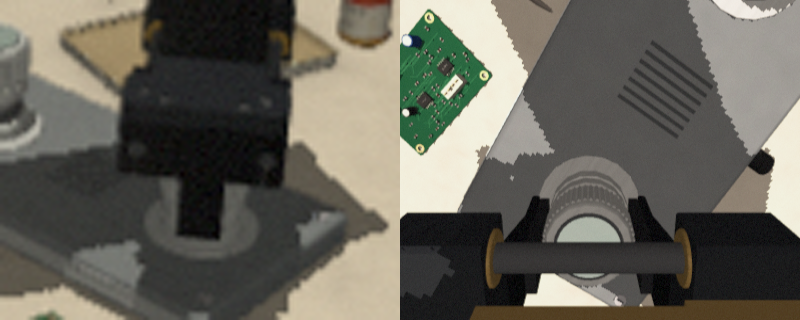

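The wrist view shows the gripped collar's glass top at about wrist pixel (278,291), with the shoulder ring visible beneath it. I check the depths.

```bash
python3 - <<'E'
from h import *
for v in list(range(170,262,4)): print(v,pt('wrist',270,v,r=0).round(4))
for u,v in((278,290),(270,285),(290,290),(275,275),(285,278)):print('top',pt('wrist',u,v).round(4))
for u,v in((200,200),(330,120)):print('stand',pt('wrist',u,v).round(4))
E
```

```text
170 [ 0.5565 -0.0842  0.0231]
174 [ 0.5577 -0.0862  0.0224]
178 [ 0.5588 -0.0879  0.0238]
182 [ 0.56   -0.0898  0.0238]
186 [ 0.5612 -0.0917  0.0237]
190 [ 0.5624 -0.0936  0.0238]
194 [ 0.5636 -0.0955  0.0239]
198 [ 0.5648 -0.0976  0.0233]
202 [ 0.5661 -0.0997  0.0229]
206 [ 0.5671 -0.1012  0.0249]
210 [ 0.5684 -0.1033  0.0245]
214 [ 0.5695 -0.105   0.0255]
218 [ 0.5708 -0.1072  0.0249]
222 [ 0.5713 -0.1077  0.0299]
226 [ 0.5719 -0.1085  0.0335]
230 [ 0.5722 -0.1088  0.0386]
234 [ 0.5718 -0.1076  0.0476]
238 [ 0.5721 -0.1079  0.052 ]
242 [ 0.5721 -0.1077  0.0574]
246 [ 0.5722 -0.1077  0.0619]
250 [ 0.5729 -0.1087  0.0638]
254 [ 0.5736 -0.1097  0.0654]
258 [ 0.5743 -0.1108  0.0668]
top [ 0.569  -0.0957  0.1197]
top [ 0.5815 -0.1223  0.0667]
top [ 0.5717 -0.0939  0.1197]
top [ 0.5808 -0.117   0.0661]
top [ 0.5855 -0.1158  0.0663]
stand [ 0.5322 -0.1196  0.0235]
stand [ 0.569  -0.045   0.0238]
```

```bash
python3 - <<'E'
from h import *
def m(n,us,vs):
    z=[pt(n,u,v,r=0) for u in us for v in vs];z=np.array(z);return z.mean(0).round(4),np.median(z[:,2]).round(4),z[:,2].std().round(4)
print('before top',m('w0',range(251,270),range(218,236)))
print('before stand',m('w0',range(315,350),range(170,200)), m('w0',range(215,240),range(170,190)))
print('after top',m('wrist',range(268,292),range(274,282)))
print('after stand',m('wrist',range(190,215),range(190,215)),m('wrist',range(300,320),range(120,180)))
E
```

```text
before top (array([ 0.5868, -0.1233,  0.0805]), np.float64(0.0805), np.float64(0.0006))
before stand (array([ 0.5875, -0.0485,  0.0248]), np.float64(0.0236), np.float64(0.0197)) (array([ 0.546 , -0.1467,  0.0248]), np.float64(0.0235), np.float64(0.0202))
after top (array([ 0.5832, -0.1169,  0.0663]), np.float64(0.0663), np.float64(0.0005))
after stand (array([ 0.5338, -0.1196,  0.0248]), np.float64(0.0237), np.float64(0.0139)) (array([ 0.5685, -0.0635,  0.0242]), np.float64(0.0236), np.float64(0.01))
```

The top fell 14.2 ± 0.4 mm (0.0805 → 0.0663, home is 0.066), and the fingertips are clear of the stand. I give a small wiggle under load to rule out wedging.

```bash

python3 -m jog '[{"slide":[0,0,-0.01],"yaw":-0.25,"claw":1},{"slide":[0,0,0],"yaw":0.4,"claw":1},{"slide":[0,0,0],"yaw":-0.15,"claw":1},{"slide":[0,0,0],"yaw":0,"claw":1},{"slide":[0,0,0],"yaw":0,"claw":1}]' 45
python3 -c "from bench import state;print(state()['moment'],state()['qpos'],state()['ee_pos'])"
```

```text
clock: 7.35
ee_pos: [0.5883, -0.1252, 0.0544]
orientation: [3.139, 0.001, 2.135]
contact_force: [-4.3, 2.2, 22.4]
finger_gap: 0.0434
gripper_force: 45.0
[0.26461046 1.16134804 0.10175462] [-0.47203433  0.50124712  0.77263131  1.81575904 -0.41407743  0.99029764
  1.03511499] [ 0.58832475 -0.125182    0.05438116]
```

```bash
python3 -c "from bench import finish_job;print(finish_job())"
```

```text
the job is handed in; nothing more can be done
None
```

I turned collar 2 (right port) about 38° clockwise until it dropped over its pins, pushed it down to a hard stop I took as its seat (top measured at 66.3 mm, home is 66 mm), and handed the job in still holding it down with about 22 N; I did not touch the other collar, board or loupe.

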